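Rack the primed lamp cups on their plating jigs

TASK

Rack the three black lamp cups for plating: hang each one, mouth down, over the copper post of the jig made for its size (small cup on the shortest post, large cup on the tallest), so that it rests level on the post's head and its rim hangs clear of the grey plate. Lower the cups on, do not let them drop. The copper cups are already plated: leave them standing where they are.

Things in the scene. Friction and masses are not known exactly. Their poses are not given: they have to be found in the camera images.
- small_black_center (a point): Small bell-shaped lamp cup, matt black (primed with conductive paint), standing mouth down: hollow round shell 42 mm in diameter, 38 mm high, 18 mm inner radius, 34 mm deep inside, shoulder bevelled by 5 mm, with a solid round neck 20 mm in diameter and 20 mm high on top; 58 mm high in all. The point is on the axis, half-way up; z up along the axis. Loose, about 50 g.
- medium_black_center (a point): Medium bell-shaped lamp cup, matt black (primed with conductive paint), standing mouth down: hollow round shell 53 mm in diameter, 48 mm high, 23.5 mm inner radius, 44 mm deep inside, shoulder bevelled by 5 mm, with a solid round neck 20 mm in diameter and 20 mm high on top; 68 mm high in all. The point is on the axis, half-way up; z up along the axis. Loose, about 70 g.
- large_black_center (a point): Large bell-shaped lamp cup, matt black (primed with conductive paint), standing mouth down: hollow round shell 64 mm in diameter, 60 mm high, 29 mm inner radius, 56 mm deep inside, shoulder bevelled by 5 mm, with a solid round neck 20 mm in diameter and 20 mm high on top; 80 mm high in all. The point is on the axis, half-way up; z up along the axis. Loose, about 100 g.
- medium_copper_center (a point): Medium bell-shaped lamp cup, all bright copper (already plated), standing mouth down: hollow round shell 53 mm in diameter, 48 mm high, 23.5 mm inner radius, 44 mm deep inside, shoulder bevelled by 5 mm, with a solid round neck 20 mm in diameter and 20 mm high on top; 68 mm high in all. The point is on the axis, half-way up; z up along the axis. Loose; not to be used.
- large_copper_center (a point): Large bell-shaped lamp cup, all bright copper (already plated), standing mouth down: hollow round shell 64 mm in diameter, 60 mm high, 29 mm inner radius, 56 mm deep inside, shoulder bevelled by 5 mm, with a solid round neck 20 mm in diameter and 20 mm high on top; 80 mm high in all. The point is on the axis, half-way up; z up along the axis. Loose; not to be used.
- jig_small_head (a point): Jig for the small cup, fixed: grey plate 93 x 62 x 10 mm with an upright copper post, the shortest of three, 10 mm thick, flat round head 14 mm in diameter (smallest). The point is the middle of the head's top, 52 mm above the bench; z up, x along the plate to a brass thumb screw (50 mm off, 26 mm high). The small cup hangs on it with its rim 8 mm above the plate, that is 18 mm higher than it stands on the bench.
- jig_medium_head (a point): Jig for the medium cup, fixed: grey plate 104 x 76 x 10 mm with an upright copper post, the middle of three, 10 mm thick, flat round head 20 mm in diameter (middle-sized). The point is the middle of the head's top, 62 mm above the bench; z up, x along the plate to a brass thumb screw (50 mm off, 26 mm high). The medium cup hangs on it with its rim 8 mm above the plate, that is 18 mm higher than it stands on the bench.
- jig_large_head (a point): Jig for the large cup, fixed: grey plate 114 x 92 x 10 mm with an upright copper post, the tallest of three, 10 mm thick, flat round head 26 mm in diameter (largest). The point is the middle of the head's top, 74 mm above the bench; z up, x along the plate to a brass thumb screw (50 mm off, 26 mm high). The large cup hangs on it with its rim 8 mm above the plate, that is 18 mm higher than it stands on the bench.
There are look-alikes about, which are no part of the job. Leave any purple look-alike of the part that bears small_black_center alone.

How it is judged:
By the outcome, as a careful person would: the job done as asked, in the order asked, and still so for the second after the job is handed in, with the robot touching nothing.
It also fails if it takes over 86 s, if anything falls off the work surface, if the arm or the gripper's body presses on something with over 40 N, if the wrist force passes 120 N, or if a joint passes its speed limit or range.

ROBOT

A 7-joint arm with a two-finger parallel gripper is mounted at the origin on a cart in front of the work surface, level with it; the furniture and walls round the work are solid. World frame = base frame: x ahead of the robot, y to its left, z up, the work surface at z = 0. Lengths are in m, angles in rad, forces in N, time in s.
With the tool pointing down it reaches from about 0.4 to 0.875 m from the base axis. Payload 6.5 kg.
Tool frame: the origin (TCP) lies midway between the tips of the shut fingers; the grasp point (between the pads) lies behind it (r.tcp_to_grasp is the z of the grasp point in the tool frame, in m); z points along the fingers, y is the line along which they close (so a half turn about z gives the same grasp; the last joint's range is limited). The gripper opens to 85 mm and grips with 20 to 120 N. Pads are 22 mm wide; open, the fingers measure 114 mm over their backs; the gripper's body (76 mm by 85 mm) begins 54 mm behind the grasp point. The pads swing forward as they close: fully open they stand 13 mm farther back than shut.
Start: joints at [1.057, 0.536, -0.004, 1.538, 0.003, 1.067, -0.071], TCP at [0.281, -0.586, 0.231] pointing down, gripper open.
Joint ranges: [-2.7, 2.7], [-0.37, 2.16], [-1.27, 1.26], [0.24, 2.4], [-1.31, 4.45], [0.19, 1.91], [-2.76, 2.76]. Speed limits (rad/s): [2.39, 2.39, 3.14, 3.14, 3.14, 3.14, 3.14].

INTERFACE

Orientations are given as a rotation vector (axis times angle).
In Python, from plant import telemetry, vision, ticket, r gives the robot as it stands.
- The arm moves only by the tool drive_tool, never from a script. Its argument "plan" is a list of rows, each a list of 7 numbers: the shift along the tool's x, y, z in cm, then the turn, a rotation vector about the tool's x, y, z in degrees, then the finger opening in cm, from 0 to 8.54. A call has 1 to 8 rows; each row is the pose to reach, as a shift and turn from the pose commanded when the call began, along the tool's axes at that moment; what a row does not reach only later rows make up. A row lasts 1/10 s, in which the tool goes at most 50 mm and 8.59 degrees, less where a joint would pass 70% of its speed; a pose out of reach is approached as far as the arm can. A call with a gripper value outside its range is refused whole. The fingers move at their own pace and stop on an object; the grip force is fixed at half the most. Time passes only in rows, so rows that repeat a pose let the fingers close. It gives the time, the measured TCP pose, the force, the opening and the grip force at its end, in the units of the state.
- telemetry.observe(): the state, without advancing time (a new reading comes with each control period).
- vision.grab_frame(name): name is "scene" or "top"; returns the picture (480x640x3 uint8, blue, green, red); there is no depth.
- vision.get_calibration(name): a dict with "K" (3x3 intrinsics, pixels), "D" ([k1, k2, p1, p2, k3] as OpenCV has them; the pictures are not rectified), "origin" and "attitude" of the camera in the world. Camera axes: x right, y down, z forward; pixel columns grow to the right and rows downward; lengths in m; the calibration is good to about 2 mm. A picture is of the moment at which its call begins. get_calibration takes no time and is no camera call.
- ticket.finish_job(): hands the job in; it is judged then, once.
The state is a dict: "time": time; "qpos": joint angles; "joint_velocities": joint speeds; "joint_efforts": joint torques, N m; "tool_pos": TCP position; "eef_rot": TCP orientation; "ft_force": force on the tool from outside, world axes, zero at the start; "torque": the same for the moment, N m; "grip_width": finger opening in m; "grasp_force": force on a finger pad.
Only numpy, scipy, OpenCV 4.12 (cv2) and the standard library are available. Lean on these libraries where they do the work, as an engineer would, in place of code of your own. Each camera call takes 0.05 s, during which the arm holds its last target. There are 200 camera calls.

## Working session

There is one attempt and no reset: what is moved stays moved. The work goes in short steps, Python scripts to look and compute and a tool call to move; the robot and the scene stay as the last step left them, time stands still between calls to the robot, and variables do not carry over. Pictures are saved under pics/ and viewed, at most 14 in all, crops included, and the job is handed in when it is done.

Besides the shell and the picture viewer there is one more tool, called after "Emit:" by a JSON object that holds its "method" and its "body". drive_tool: Moves the arm, as the interface text tells. Its arguments: {"type":"object","properties":{"plan":{"type":"array"}},"required":["plan"]}

```bash
mkdir -p pics; ls
python3 - <<'E'
from plant import telemetry, vision, ticket, r
import cv2
for n in("scene","top"):
    im=vision.grab_frame(n); cv2.imwrite(f"pics/{n}0.png",im)
    print(vision.get_calibration(n))
print(telemetry.observe(), r.tcp_to_grasp)
E
```

```text
pics
{'K': array([[544.63513322,   0.        , 324.09544605],
       [  0.        , 544.63513322, 236.10177959],
       [  0.        ,   0.        ,   1.        ]]), 'D': array([-0.16164765,  0.        ,  0.        ,  0.        ,  0.        ]), 'origin': array([-0.33247267,  0.52479723,  0.61584883]), 'attitude': array([-1.12154834,  2.04321991, -1.22900703])}
{'K': array([[446.98541057,   0.        , 318.19169549],
       [  0.        , 446.98541057, 239.14200949],
       [  0.        ,   0.        ,   1.        ]]), 'D': array([-0.01517339,  0.        ,  0.        ,  0.        ,  0.        ]), 'origin': array([ 0.37185741, -0.02460414,  1.06028847]), 'attitude': array([-2.13813546,  2.12595956, -0.20621375])}
{'time': 0.1, 'qpos': array([ 1.05678025,  0.53712588, -0.00443818,  1.53877962,  0.00256929,
        1.06729777, -0.07119271]), 'joint_velocities': array([ 2.35631295e-04, -1.82013796e-03, -2.74356249e-04, -1.72829025e-03,
       -9.53377756e-05,  2.05984367e-03, -1.14016047e-03]), 'joint_efforts': array([ 2.85008959e-03, -5.84569073e+01,  1.05209034e+00, -2.59778184e+01,
        1.27065968e-02,  4.63896300e-03, -3.87386891e-06]), 'tool_pos': array([ 0.28119343, -0.58538897,  0.23047564]), 'eef_rot': array([-3.06164372e+00, -6.97320127e-01,  6.99205045e-04]), 'ft_force': array([ 0.88426944, -0.15192155, -0.52346378]), 'torque': array([-0.00125768, -0.02032954, -0.01423601]), 'grasp_force': 0.0, 'grip_width': 0.08535245504203381} -0.0187
```

View pics/scene0.png

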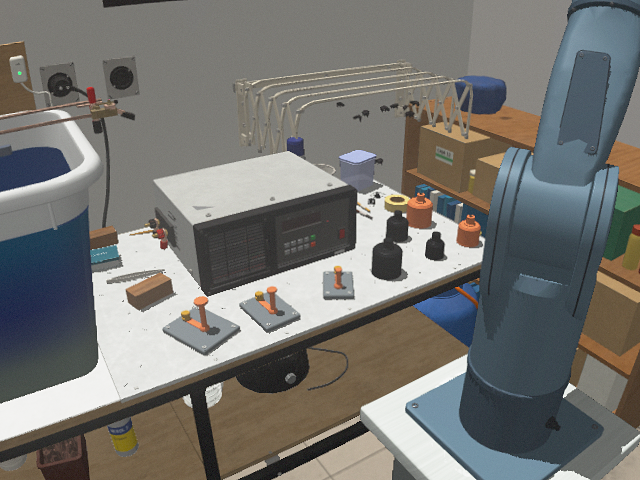

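View pics/top0.png

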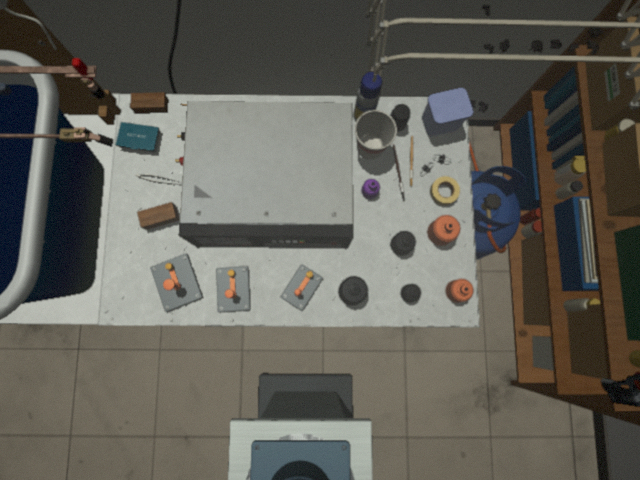

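Top view. Black candidates are large (353,291), medium (403,244) and small (411,294). Look-alikes are a purple cup at (371,189), a dark item at (400,115) behind the case, and copper cups at (444,230) and (460,291). Jig posts are at about (172,284), (232,288) and (300,292). One crop will check this choice.

```bash
cat > h.py <<'E'
import numpy as np, cv2
from scipy.spatial.transform import Rotation as R
from plant import telemetry, vision, ticket, r
C={n:vision.get_calibration(n) for n in("scene","top")}
def ray(n,p):
    c=C[n]; u=cv2.undistortPoints(np.array([[p]],float),c["K"],c["D"])[0,0]
    return c["origin"],R.from_rotvec(c["attitude"]).apply([*u,1])
def onz(n,p,z):
    o,d=ray(n,p); return o+d*(z-o[2])/d[2]
def proj(n,P):
    c=C[n]; Rm=R.from_rotvec(c["attitude"]).inv(); 
    return cv2.projectPoints(np.array([P],float),Rm.as_rotvec(),Rm.apply(-c["origin"]),c["K"],c["D"])[0][0,0]
E
python3 - <<'E'
from h import *
t=cv2.imread("pics/top0.png"); s=cv2.imread("pics/scene0.png")
f=lambda im,x,y,w,h,k:cv2.convertScaleAbs(cv2.resize(im[y:y+h,x:x+w],None,fx=k,fy=k,interpolation=cv2.INTER_CUBIC),alpha=1.6,beta=15)
a=f(t,330,170,150,150,2.66);b=f(t,140,235,200,85,2)
c=f(s,360,180,130,110,3);d=f(s,155,260,210,95,1.9)
o=np.zeros((600,800,3),np.uint8)
for i,(x,y) in zip((a,b,c,d),((0,0),(0,405),(405,0),(401,405))): o[y:y+i.shape[0],x:x+i.shape[1]]=i[:600-y,:800-x]
cv2.imwrite("pics/crop1.png",o)
for n in C: print(n,R.from_rotvec(C[n]["attitude"]).as_matrix()[:,2].round(3))
for p in((353,291),(403,244),(411,294),(172,284),(232,288),(300,292)):print(p,onz("top",p,.06).round(3))
E
```

```text
scene [ 0.748 -0.471 -0.467]
top [ 0.18  -0.011 -0.984]
(353, 291) [ 0.438 -0.114  0.06 ]
(403, 244) [ 0.545 -0.229  0.06 ]
(411, 294) [ 0.432 -0.244  0.06 ]
(172, 284) [0.451 0.289 0.06 ]
(232, 288) [0.443 0.155 0.06 ]
(300, 292) [0.435 0.004 0.06 ]
```

View pics/crop1.png

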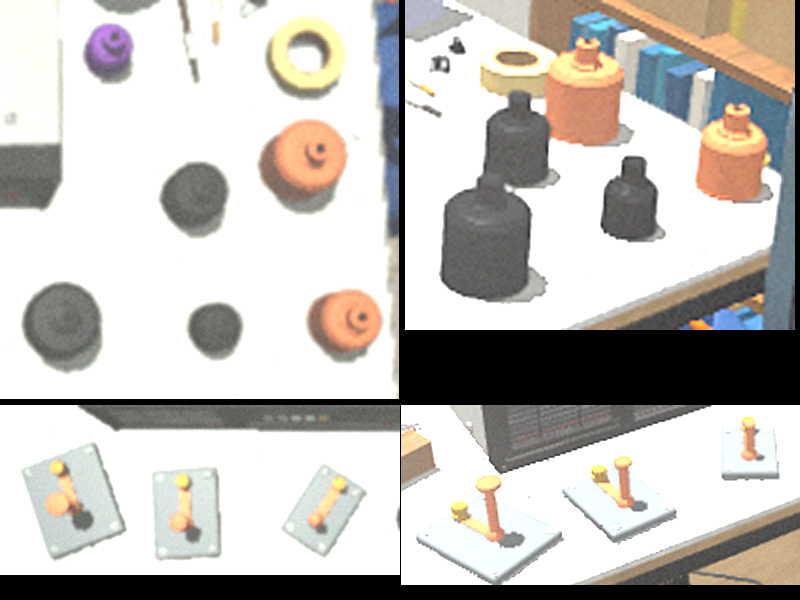

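The crop confirms the choice. The three matt black cups and the copper and purple ones are where I listed them. The large, medium and small jigs run left to right. Next I'll measure the cups by silhouette bearings and rim edges, and enlarge the post heads.

```bash
cat >> h.py <<'E'
def blob(im,p,thr,w=45):
    m=(im.max(2)<thr).astype(np.uint8); x,y=p; k=np.zeros_like(m); k[y-w:y+w,x-w:x+w]=1
    nl,L=cv2.connectedComponents(m*k,connectivity=4); l=L[y,x]; return (L==l)&(l>0)
def cup(n,m,Rr,H):
    """axis estimates of a standing cup from its silhouette: near rim edge at z=0, far neck edge at z=H"""
    o=C[n]["origin"]; ys,xs=np.nonzero(m)
    P=np.concatenate([np.stack([xs+a,ys+b],1) for a in(-.5,.5) for b in(-.5,.5)]).astype(float)
    u=cv2.undistortPoints(P[:,None],C[n]["K"],C[n]["D"])[:,0]
    d=R.from_rotvec(C[n]["attitude"]).apply(np.c_[u,np.ones(len(u))])
    az=np.arctan2(d[:,1],d[:,0]); a=(az.min()+az.max())/2; e=np.array([np.cos(a),np.sin(a)])
    k=d[:,:2]/-d[:,2:]; q=k@e; lat=np.abs(k@[-e[1],e[0]])
    near=q.min()*o[2]+Rr; far=q.max()*(o[2]-H)-.010
    return (o[:2]+e*near).round(4),(o[:2]+e*far).round(4),round((far-near)*1e3,1)
E
python3 - <<'E'
from h import *
t=cv2.imread("pics/top0.png"); s=cv2.imread("pics/scene0.png")
for nm,pt,ps,Rr,H in(("L",(353,291),(387,263),.032,.08),("M",(403,244),(396,232),.0265,.068),("S",(411,294),(435,249),.021,.058)):
    for n,im,p in(("top",t,pt),("scene",s,ps)):
        for thr in (60,75,90):
            m=blob(im,p,thr)
            if m.any(): ys,xs=np.nonzero(m); print(nm,n,thr,m.sum(),xs.min(),xs.max(),ys.min(),ys.max(),*cup(n,m,Rr,H))
f=lambda im,x,y,w,h,k:cv2.convertScaleAbs(cv2.resize(im[y:y+h,x:x+w],None,fx=k,fy=k,interpolation=cv2.INTER_NEAREST),alpha=1.4,beta=10)
o=np.zeros((560,780,3),np.uint8)
for j,(n,im,pts) in enumerate((("top",t,((160,265),(220,270),(288,275))),("scene",s,((190,290),(262,282),(327,260))))):
    for i,(x,y) in enumerate(pts): 
        c=f(im,x,y,26,28,10)
        for k in range(0,26,5): cv2.putText(c,str(x+k),(k*10,8),0,.3,(0,0,255)); cv2.line(c,(k*10,0),(k*10,280),(0,0,0),1)
        for k in range(0,28,5): cv2.putText(c,str(y+k),(0,k*10+9),0,.3,(255,0,0)); cv2.line(c,(0,k*10),(260,k*10),(0,0,0),1)
        o[j*280:j*280+280,i*260:i*260+260]=c
cv2.imwrite("pics/heads.png",o)
E
```

```text
L top 75 632 339 366 277 305 [ 0.4401 -0.118 ] [ 0.4498 -0.1312] 16.4
L top 90 729 339 367 276 308 [ 0.4364 -0.1188] [ 0.4469 -0.134 ] 18.5
L scene 60 685 372 401 248 279 [ 0.4436 -0.1215] [ 0.4103 -0.0937] -43.4
L scene 75 1484 372 407 218 279 [ 0.4408 -0.1247] [ 0.5163 -0.1881] 98.6
L scene 90 1520 372 408 218 280 [ 0.4384 -0.1227] [ 0.5165 -0.1883] 102.0
M top 75 447 391 414 232 255 [ 0.5534 -0.2387] [ 0.5576 -0.2437] 6.6
M top 90 501 391 414 231 257 [ 0.5511 -0.2388] [ 0.5563 -0.2451] 8.2
M scene 60 453 380 407 219 250 [ 0.528  -0.2088] [ 0.5267 -0.2077] -1.7
M scene 75 1494 372 407 211 276 [ 0.444  -0.1273] [ 0.5642 -0.2283] 157.0
M scene 90 1529 372 408 210 276 [ 0.444  -0.1273] [ 0.568  -0.2315] 162.0
S top 75 272 401 419 285 302 [ 0.4366 -0.2533] [ 0.437  -0.2549] 1.7
S top 90 310 401 420 284 303 [ 0.4353 -0.2529] [ 0.4364 -0.2567] 3.9
S scene 60 368 425 443 232 259 [ 0.4406 -0.2583] [ 0.4383 -0.2559] -3.3
S scene 75 404 425 443 232 259 [ 0.4399 -0.2576] [ 0.4383 -0.2559] -2.3
S scene 90 419 425 444 232 260 [ 0.4375 -0.2564] [ 0.4377 -0.2565] 0.2
```

View pics/heads.png

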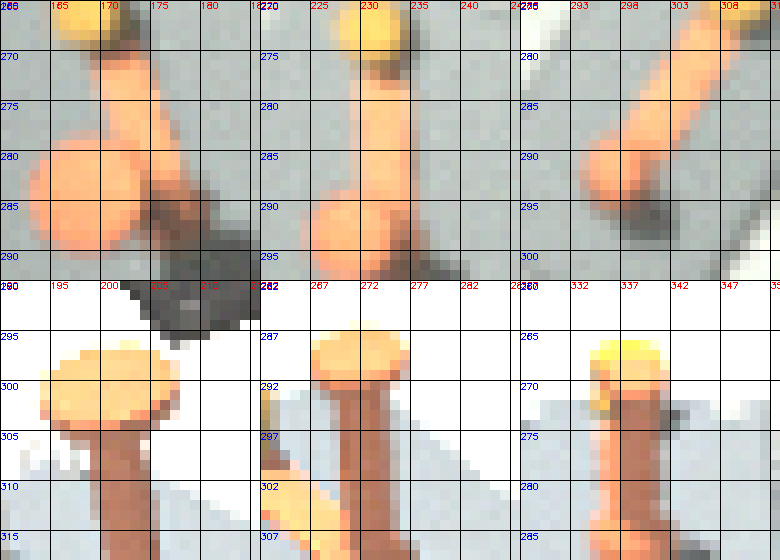

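```bash
cat >> h.py <<'E'
def go(P):
    "shift in cm along tool axes from here to P (m)"
    s=telemetry.observe(); return (R.from_rotvec(s["eef_rot"]).inv().apply(np.array(P)-s["tool_pos"])*100).round(2)
E
python3 - <<'E'
from h import *
s=telemetry.observe(); print(R.from_rotvec(s["eef_rot"]).as_matrix().round(3))
for nm,a,b,z in(("L",(168.15,283.7),(200.5,299.8),.074),("M",(228.4,292.9),(271.4,289),.062),("S",(296.8,290.9),(337.4,268),.052)):
    print(nm,onz("top",a,z).round(4),onz("scene",b,z).round(4))
for c in((.437,-.254,.12),):print(go(c))
E
```

```text
[[ 0.901  0.433 -0.001]
 [ 0.433 -0.901  0.001]
 [-0.    -0.002 -1.   ]]
L [0.4505 0.2933 0.074 ] [0.4511 0.2894 0.074 ]
M [0.4319 0.1624 0.062 ] [0.4316 0.1591 0.062 ]
S [0.4379 0.0112 0.052 ] [0.4421 0.0059 0.052 ]
[ 28.4  -23.11  11.08]
```

Emit:
{"method": "drive_tool", "body": {"plan": [[4.5,-3.7,0,0,0,0,5],[9,-7.3,0,0,0,0,5],[13,-10.6,0,0,0,0,5],[17,-13.8,2,0,0,0,5],[21,-17,4,0,0,0,5],[25,-20.3,6,0,0,0,5],[28.4,-23.1,8,0,0,0,5],[28.4,-23.1,10,0,0,0,5]]}}

```text
time: 0.9
tool_pos: [0.4399, -0.2515, 0.1317]
eef_rot: [3.061, 0.703, 0.005]
ft_force: [0.3, -0.2, -0.3]
grip_width: 0.0502
grasp_force: 0.0
```

Run:
```python
from h import *
im=vision.grab_frame("top");im2=vision.grab_frame("scene")
cv2.imwrite("pics/a.png",cv2.resize(np.hstack([im[200:350,300:480],im2[150:300,340:520]]),None,fx=2.2,fy=2.2,interpolation=2))
s=telemetry.observe();print(s["time"],s["tool_pos"],s["eef_rot"],s["grip_width"],go((.437,-.255,.0425)),s["qpos"].round(2))
```

```text
1.0 [ 0.43695552 -0.24840961  0.12788694] [-3.05417107 -0.70814675  0.00601376] 0.050438255918575106 [-0.27  0.65  8.53] [ 0.52  0.45 -0.12  1.99  0.07  0.71 -0.75]
```

View pics/a.png

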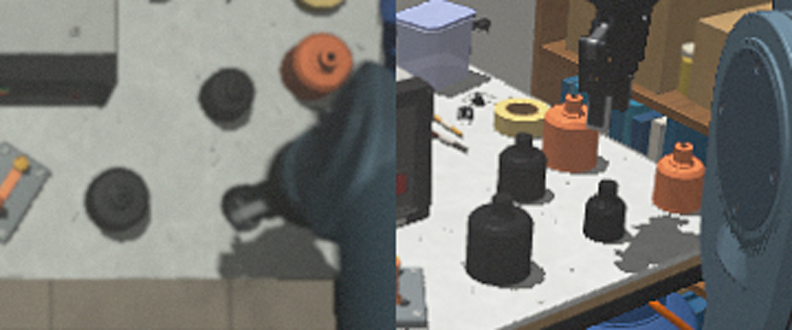

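The gripper is open and hangs over the small cup (top view about (411,293)), but it is still settling. I'll hold for two rows and re-read.

Emit:
{"method": "drive_tool", "body": {"plan": [[0,0,0,0,0,0,5],[0,0,0,0,0,0,5],[0,0,0,0,0,0,5]]}}

```text
time: 1.3
tool_pos: [0.4373, -0.2564, 0.1321]
eef_rot: [3.063, 0.694, 0.001]
ft_force: [-0.1, -0.9, -0.3]
grip_width: 0.05
grasp_force: 0.0
```

Run:
```python
from h import *
s=telemetry.observe();print(s["time"],s["tool_pos"],s["eef_rot"],go((.437,-.255,.0425)))
print(proj("scene",s["tool_pos"]),proj("top",s["tool_pos"]))
```

```text
1.3 [ 0.437333   -0.25638662  0.13206334] [3.06257540e+00 6.93511014e-01 1.30456057e-03] [ 0.03 -0.15  8.96]
[439.70395124 203.09001813] [424.36235039 289.28365306]
```

Emit:
{"method": "drive_tool", "body": {"plan": [[0,-0.1,2.5,0,0,0,5],[0,-0.1,5,0,0,0,5],[0,-0.1,7,0,0,0,5],[0,-0.1,8.3,0,0,0,5],[0,-0.1,8.9,0,0,0,5],[0,-0.1,8.9,0,0,0,5],[0,-0.1,8.9,0,0,0,5]]}}

```text
time: 2.0
tool_pos: [0.4375, -0.2543, 0.043]
eef_rot: [3.062, 0.697, 0.002]
ft_force: [0.4, -0.0, 0.6]
grip_width: 0.0503
grasp_force: 0.0
```

Emit:
{"method": "drive_tool", "body": {"plan": [[0,0,0,0,0,0,1.5],[0,0,0,0,0,0,1.5],[0,0,0,0,0,0,1.5],[0,0,0,0,0,0,1.5],[0,0,0,0,0,0,1.5],[0,0,0,0,0,0,1.5]]}}

```text
time: 2.6
tool_pos: [0.4375, -0.2539, 0.0429]
eef_rot: [3.062, 0.698, 0.001]
ft_force: [-0.6, 1.0, 6.0]
grip_width: 0.0171
grasp_force: 58.5
```

Emit:
{"method": "drive_tool", "body": {"plan": [[0,0,-0.5,0,0,0,1.5],[0,0,-1.5,0,0,0,1.5],[0,0,-3.5,0,0,0,1.5],[0,0,-6,0,0,0,1.5],[0,0,-8,0,0,0,1.5],[0,0,-8,0,0,0,1.5],[0,0,-8,0,0,0,1.5],[0,0,-8,0,0,0,1.5]]}}

```text
time: 3.4
tool_pos: [0.4363, -0.2535, 0.1216]
eef_rot: [-3.062, -0.697, 0.002]
ft_force: [-0.1, 0.1, -0.6]
grip_width: 0.0172
grasp_force: 58.7
```

Run:
```python
from h import *
im=vision.grab_frame("top");im2=vision.grab_frame("scene")
cv2.imwrite("pics/b.png",cv2.resize(np.hstack([im[230:340,370:470],im2[150:260,390:490]]),None,fx=4,fy=4,interpolation=2))
```

```text
(no output)
```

View pics/b.png

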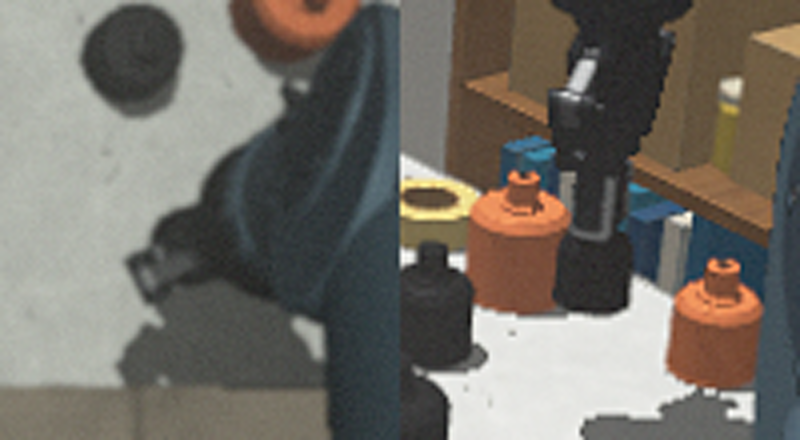

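The small cup hangs level and centred in the fingers, at about (438,220) in the scene view. I'll carry it above the large cup to the small jig.

Emit:
{"method": "drive_tool", "body": {"plan": [[0,0,-4.5,0,0,0,1.5],[2,-4,-4.5,0,0,0,1.5],[4,-8,-4.5,0,0,0,1.5],[6,-12,-4.5,0,0,0,1.5],[8,-16,-4.5,0,0,0,1.5],[10,-20,-4.5,0,0,0,1.5],[11,-22,-4.5,0,0,0,1.5],[11.7,-23.4,-4.5,0,0,0,1.5]]}}

```text
time: 4.3
tool_pos: [0.4405, 0.0102, 0.1668]
eef_rot: [-3.061, -0.702, 0.002]
ft_force: [0.0, -0.3, -0.8]
grip_width: 0.0175
grasp_force: 58.9
```

Emit:
{"method": "drive_tool", "body": {"plan": [[0,0,2,0,0,0,1.5],[0,0,4,0,0,0,1.5],[0,0,4,0,0,0,1.5],[0,0,4,0,0,0,1.5],[0,0,4,0,0,0,1.5]]}}

```text
time: 4.8
tool_pos: [0.4416, 0.0077, 0.1279]
eef_rot: [3.063, 0.697, 0.001]
ft_force: [0.4, -0.1, -1.3]
grip_width: 0.0176
grasp_force: 58.9
```

Run:
```python
from h import *
im=vision.grab_frame("top");im2=vision.grab_frame("scene")
cv2.imwrite("pics/c.png",cv2.resize(np.hstack([im[230:340,260:360],im2[190:300,290:390]]),None,fx=4,fy=4,interpolation=2))
s=telemetry.observe();print(s["time"],s["tool_pos"],go((.440,.0085,.061)))
print(proj("scene",[.44,.0085,.052]),proj("top",[.44,.0085,.052]))
p=[*s["tool_pos"][:2],s["tool_pos"][2]-.0429]
print(proj("scene",p),proj("top",p))
```

```text
4.9 [0.44172295 0.00769277 0.12802256] [-0.13 -0.15  6.7 ]
[336.87242044 268.81803016] [298.01012052 289.96403016]
[336.85083695 253.90893446] [297.9040243  288.13400853]
```

View pics/c.png

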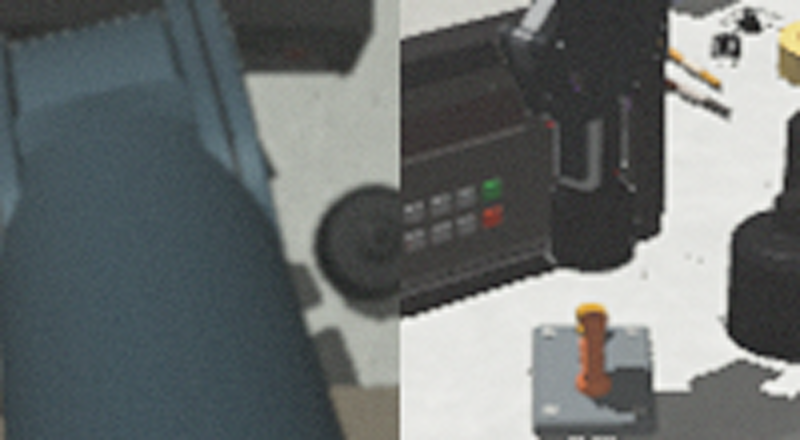

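The scene view shows the cup over the post, with the rim centre at column ~338 and the post at ~338. The top view is blocked by the arm. Lowering.

Emit:
{"method": "drive_tool", "body": {"plan": [[-0.1,-0.1,1,0,0,0,1.5],[-0.1,-0.1,2,0,0,0,1.5],[-0.1,-0.1,3,0,0,0,1.5],[-0.1,-0.1,4,0,0,0,1.5],[-0.1,-0.1,5,0,0,0,1.5],[-0.1,-0.1,5.8,0,0,0,1.5],[-0.1,-0.1,6.2,0,0,0,1.5],[-0.1,-0.1,6.2,0,0,0,1.5]]}}

```text
time: 5.7
tool_pos: [0.4394, 0.0083, 0.0647]
eef_rot: [-3.063, -0.698, 0.002]
ft_force: [-0.0, -0.3, 0.5]
grip_width: 0.0177
grasp_force: 58.9
```

Emit:
{"method": "drive_tool", "body": {"plan": [[0,0,0.15,0,0,0,1.5],[0,0,0.3,0,0,0,1.5],[0,0,0.45,0,0,0,1.5],[0,0,0.45,0,0,0,1.5]]}}

```text
time: 6.1
tool_pos: [0.4398, 0.0082, 0.0608]
eef_rot: [3.063, 0.698, 0.0]
ft_force: [-0.4, -0.3, -0.2]
grip_width: 0.0177
grasp_force: 58.9
```

Run:
```python
from h import *
im2=vision.grab_frame("scene")
cv2.imwrite("pics/d.png",cv2.resize(im2[210:310,290:390],None,fx=4,fy=4,interpolation=2))
s=telemetry.observe();print(s["time"],s["tool_pos"],s["ft_force"],s["torque"],go((.440,.0085,.061)))
```

```text
6.15 [0.43978088 0.00821419 0.06082384] [ 0.12249305 -0.55604577 -0.64390479] [-0.04414838  0.02487309 -0.04153058] [ 0.03 -0.02 -0.02]
```

View pics/d.png

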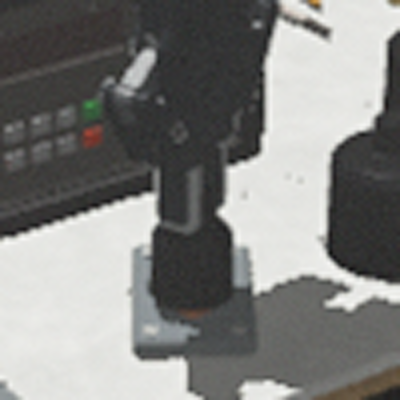

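The cup encloses the post and the copper foot shows below the rim at (338,288). There's no contact force yet, so I'll feel downward in 1 mm steps.

Emit:
{"method": "drive_tool", "body": {"plan": [[0,0,0.1,0,0,0,1.5],[0,0,0.1,0,0,0,1.5],[0,0,0.1,0,0,0,1.5]]}}

```text
time: 6.45
tool_pos: [0.44, 0.0083, 0.0605]
eef_rot: [3.063, 0.698, 0.001]
ft_force: [-2.1, 0.7, 10.5]
grip_width: 0.0174
grasp_force: 60.1
```

Emit:
{"method": "drive_tool", "body": {"plan": [[0,0,0.1,0,0,0,1.5],[0,0,0.1,0,0,0,1.5],[0,0,0.1,0,0,0,1.5]]}}

```text
time: 6.75
tool_pos: [0.4403, 0.0083, 0.0603]
eef_rot: [3.063, 0.698, 0.001]
ft_force: [-5.4, 0.1, 23.9]
grip_width: 0.0174
grasp_force: 61.6
```

Emit:
{"method": "drive_tool", "body": {"plan": [[0,0,-0.15,0,0,0,1.5],[0,0,-0.15,0,0,0,1.5],[0,0,-0.15,0,0,0,2.5],[0,0,-0.15,0,0,0,4],[0,0,-0.15,0,0,0,5],[0,0,-0.15,0,0,0,5],[0,0,-0.15,0,0,0,5],[0,0,-0.15,0,0,0,5]]}}

```text
time: 7.55
tool_pos: [0.4397, 0.0082, 0.0602]
eef_rot: [-3.063, -0.698, 0.0]
ft_force: [-0.4, -0.6, -0.5]
grip_width: 0.0499
grasp_force: 0.0
```

Emit:
{"method": "drive_tool", "body": {"plan": [[0,0,-1,0,0,0,5],[0,0,-3,0,0,0,5],[0,0,-6,0,0,0,5],[0,0,-10,0,0,0,5],[0,0,-10,0,0,0,5],[0,0,-10,0,0,0,5]]}}

```text
time: 8.15
tool_pos: [0.4404, 0.0082, 0.1615]
eef_rot: [3.063, 0.697, 0.004]
ft_force: [-0.0, 0.0, -0.1]
grip_width: 0.0498
grasp_force: 0.0
```

Run:
```python
from h import *
im2=vision.grab_frame("scene")
cv2.imwrite("pics/e.png",cv2.resize(im2[180:310,270:420],None,fx=4,fy=4,interpolation=2))
s=telemetry.observe();print(s["time"],s["tool_pos"],go((.552,-.239,.165)),go((.440,-.121,.165)))
```

```text
8.2 [0.43950978 0.00811723 0.16046703] [-0.56 27.15 -0.45] [-5.55 11.66 -0.45]
```

View pics/e.png

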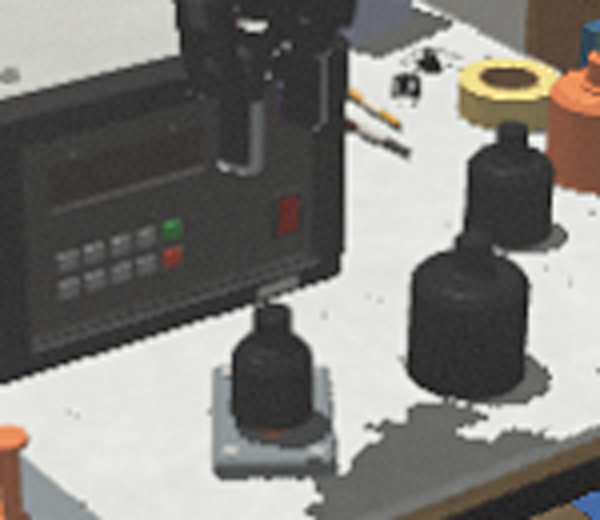

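The small cup hangs level on its post with the rim clear of the plate, at (338,275). Next is the medium cup, approached around the corner of the case.

Emit:
{"method": "drive_tool", "body": {"plan": [[-2,4.2,0,0,0,0,5],[-4,8.4,0,0,0,0,5],[-6,12.6,0,0,0,0,5],[-8,16.7,0,0,0,0,5],[-8.5,20,0,0,0,0,5],[-6,23,0,0,0,0,5],[-3,25.5,0,0,0,0,5],[-0.6,27.1,0,0,0,0,5]]}}

```text
time: 9.0
tool_pos: [0.5525, -0.2397, 0.1586]
eef_rot: [-3.063, -0.695, 0.003]
ft_force: [0.8, -0.1, 0.6]
grip_width: 0.0501
grasp_force: 0.0
```

Emit:
{"method": "drive_tool", "body": {"plan": [[0,0,2,0,0,0,5],[0,0,4,0,0,0,5],[0,0,5,0,0,0,5],[0,0,5,0,0,0,5],[0,0,5,0,0,0,5]]}}

```text
time: 9.5
tool_pos: [0.5516, -0.2386, 0.1103]
eef_rot: [-3.063, -0.698, 0.001]
ft_force: [-0.4, 0.1, 0.6]
grip_width: 0.0501
grasp_force: 0.0
```

Run:
```python
from h import *
s=telemetry.observe();print(s["time"],s["tool_pos"],go((.552,-.239,.053)))
```

```text
9.5 [ 0.55155132 -0.2385708   0.11026529] [0.02 0.06 5.73]
```

Emit:
{"method": "drive_tool", "body": {"plan": [[0,0.1,2,0,0,0,5],[0,0.1,4,0,0,0,5],[0,0.1,5.2,0,0,0,5],[0,0.1,5.7,0,0,0,5],[0,0.1,5.7,0,0,0,5],[0,0.1,5.7,0,0,0,5]]}}

```text
time: 10.1
tool_pos: [0.5528, -0.2398, 0.0541]
eef_rot: [3.062, 0.697, 0.002]
ft_force: [-0.1, 0.1, -0.1]
grip_width: 0.0497
grasp_force: 0.0
```

Emit:
{"method": "drive_tool", "body": {"plan": [[0,0,0,0,0,0,1.5],[0,0,0,0,0,0,1.5],[0,0,0,0,0,0,1.5],[0,0,0,0,0,0,1.5],[0,0,0,0,0,0,1.5],[0,0,0,0,0,0,1.5]]}}

```text
time: 10.7
tool_pos: [0.5527, -0.2395, 0.0539]
eef_rot: [3.063, 0.698, 0.001]
ft_force: [0.2, 1.3, 5.4]
grip_width: 0.0176
grasp_force: 58.5
```

Emit:
{"method": "drive_tool", "body": {"plan": [[0,0,-0.5,0,0,0,1.5],[0,0,-2,0,0,0,1.5],[0,0,-5,0,0,0,1.5],[0,0,-9,0,0,0,1.5],[0,0,-12,0,0,0,1.5],[0,0,-12,0,0,0,1.5],[0,0,-12,0,0,0,1.5]]}}

```text
time: 11.4
tool_pos: [0.5523, -0.2398, 0.1744]
eef_rot: [3.062, 0.697, 0.002]
ft_force: [0.1, -0.1, -0.6]
grip_width: 0.0174
grasp_force: 58.7
```

Run:
```python
from h import *
im=vision.grab_frame("top");im2=vision.grab_frame("scene")
cv2.imwrite("pics/f.png",cv2.resize(np.hstack([im[190:300,360:460],im2[130:240,350:450]]),None,fx=4,fy=4,interpolation=2))
s=telemetry.observe();print(s["time"],s["tool_pos"],go((.44,-.2,.172)),go((.432,.161,.172)))
```

```text
11.5 [ 0.55120996 -0.2392673   0.172447  ] [-8.32 -8.35  0.07] [  6.59 -41.24   0.09]
```

View pics/f.png

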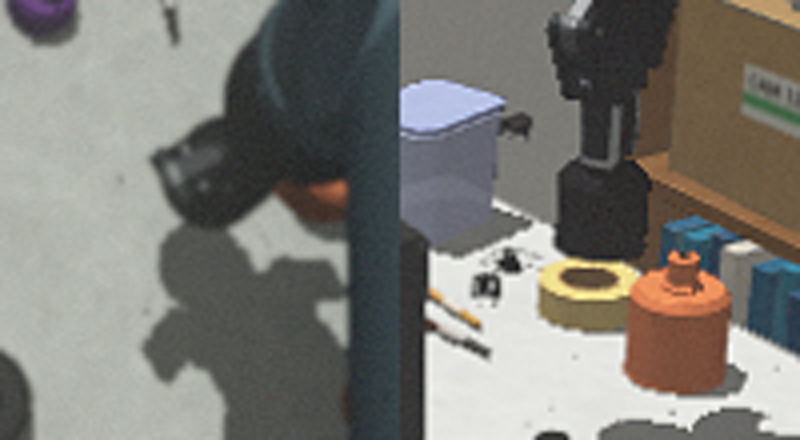

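The medium cup is held level, at about (400,182) in the scene view. I'll carry it back in front of the case and along to its jig.

Emit:
{"method": "drive_tool", "body": {"plan": [[-2.8,-2.6,0,0,0,0,1.5],[-5.6,-5.2,0,0,0,0,1.5],[-7.6,-8.2,0,0,0,0,1.5],[-6.3,-12.2,0,0,0,0,1.5],[-4.5,-16.4,0,0,0,0,1.5],[-2.7,-20.6,0,0,0,0,1.5],[-0.9,-24.8,0,0,0,0,1.5],[0.9,-28.6,0,0,0,0,1.5]]}}

```text
time: 12.3
tool_pos: [0.4349, 0.024, 0.1724]
eef_rot: [-3.063, -0.698, 0.004]
ft_force: [1.5, -0.1, -0.2]
grip_width: 0.0173
grasp_force: 58.8
```

Emit:
{"method": "drive_tool", "body": {"plan": [[1.8,-4,0,0,0,0,1.5],[3.6,-8,0,0,0,0,1.5],[5,-11,0,0,0,0,1.5],[5.6,-12.4,0,0,0,0,1.5],[5.6,-12.4,1,0,0,0,1.5],[5.6,-12.4,2,0,0,0,1.5],[5.6,-12.4,2,0,0,0,1.5],[5.6,-12.4,2,0,0,0,1.5]]}}

```text
time: 13.1
tool_pos: [0.4328, 0.1566, 0.1525]
eef_rot: [3.063, 0.694, -0.003]
ft_force: [-0.1, 0.7, 0.1]
grip_width: 0.017
grasp_force: 58.8
```

Run:
```python
from h import *
im=vision.grab_frame("top");im2=vision.grab_frame("scene")
cv2.imwrite("pics/g.png",cv2.resize(np.hstack([im[230:340,180:280],im2[220:330,220:320]]),None,fx=4,fy=4,interpolation=2))
s=telemetry.observe();print(s["time"],s["tool_pos"],go((.432,.161,.072)))
p=[*s["tool_pos"][:2],s["tool_pos"][2]-.0539];print(proj("scene",p))
```

```text
13.2 [0.43339716 0.15730844 0.15325962] [ 0.03 -0.4   8.13]
[270.74242658 271.04638248]
```

View pics/g.png

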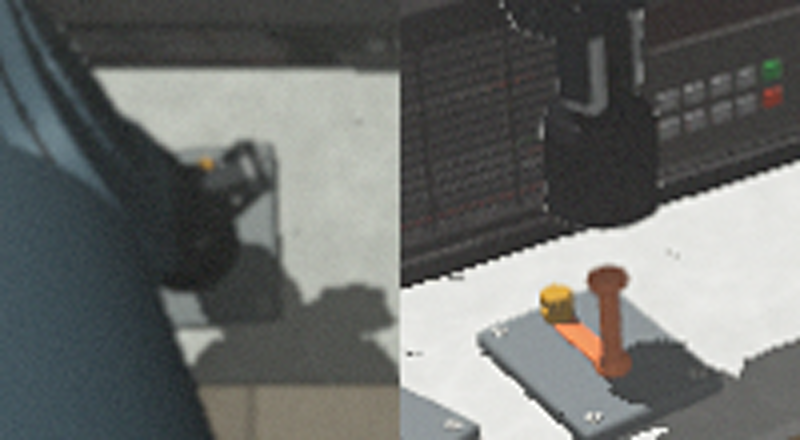

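Run:
```python
from h import *
s=telemetry.observe();x,y,z=s["tool_pos"]
for yy in(y,y+.002,.161):
  for zz in(.062,.09,.12): print(round(yy,4),zz,proj("scene",(x,yy,zz)),proj("top",(x,yy,zz)))
```

```text
0.1573 0.062 [271.79179273 288.27007097] [230.73991564 292.2513369 ]
0.1573 0.09 [271.00728201 275.42197036] [228.40350243 291.43301673]
0.1573 0.12 [270.15381383 261.2518241 ] [225.74752616 290.5026756 ]
0.1593 0.062 [270.83254456 288.58847315] [229.83758432 292.24583893]
0.1593 0.09 [270.03390462 275.73365516] [227.47540229 291.42733503]
0.1593 0.12 [269.16505739 261.55556177] [224.79013484 290.49678392]
0.161 0.062 [270.01998271 288.85815469] [229.07440212 292.2411836 ]
0.161 0.09 [269.20935113 275.99766473] [226.69042564 291.42252408]
0.161 0.12 [268.32745095 261.81285942] [223.98038471 290.49179511]
```

The medium cup is over its post (cup column ~270.6, head ~271.6), so it only needs a trim of about 1 mm. Lowering.

Emit:
{"method": "drive_tool", "body": {"plan": [[0,-0.1,1.5,0,0,0,1.5],[0,-0.1,3,0,0,0,1.5],[0,-0.1,4.2,0,0,0,1.5],[0,-0.1,5.2,0,0,0,1.5],[0,-0.1,6.2,0,0,0,1.5],[0,-0.1,7.1,0,0,0,1.5],[0,-0.1,7.7,0,0,0,1.5],[0,-0.1,7.7,0,0,0,1.5]]}}

```text
time: 14.0
tool_pos: [0.4323, 0.1589, 0.0755]
eef_rot: [3.063, 0.698, -0.002]
ft_force: [0.4, 0.4, -0.5]
grip_width: 0.0173
grasp_force: 58.8
```

Emit:
{"method": "drive_tool", "body": {"plan": [[0,0,0.1,0,0,0,1.5],[0,0,0.2,0,0,0,1.5],[0,0,0.3,0,0,0,1.5],[0,0,0.3,0,0,0,1.5]]}}

```text
time: 14.4
tool_pos: [0.4329, 0.1591, 0.0734]
eef_rot: [-3.063, -0.697, -0.001]
ft_force: [0.7, -0.1, -1.4]
grip_width: 0.0171
grasp_force: 58.8
```

Emit:
{"method": "drive_tool", "body": {"plan": [[0,0,0.1,0,0,0,1.5],[0,0,0.2,0,0,0,1.5],[0,0,0.2,0,0,0,1.5],[0,0,0.2,0,0,0,1.5]]}}

```text
time: 14.8
tool_pos: [0.4329, 0.1592, 0.0715]
eef_rot: [-3.063, -0.698, -0.001]
ft_force: [-1.1, -0.5, 3.8]
grip_width: 0.0173
grasp_force: 59.3
```

Emit:
{"method": "drive_tool", "body": {"plan": [[0,0,0.1,0,0,0,1.5],[0,0,0.1,0,0,0,1.5],[0,0,0.1,0,0,0,1.5]]}}

```text
time: 15.1
tool_pos: [0.4331, 0.1592, 0.0712]
eef_rot: [3.063, 0.698, 0.001]
ft_force: [-3.4, -1.6, 16.0]
grip_width: 0.0174
grasp_force: 60.8
```

Seated (contact at z ≈ 0.0714, expected 0.0719). I'll ease off and release.

Emit:
{"method": "drive_tool", "body": {"plan": [[0,0,-0.1,0,0,0,1.5],[0,0,-0.1,0,0,0,1.5],[0,0,-0.1,0,0,0,2.5],[0,0,-0.1,0,0,0,4],[0,0,-0.1,0,0,0,5],[0,0,-0.1,0,0,0,5],[0,0,-0.1,0,0,0,5],[0,0,-0.1,0,0,0,5]]}}

```text
time: 15.9
tool_pos: [0.4327, 0.1591, 0.0712]
eef_rot: [-3.063, -0.698, 0.0]
ft_force: [-1.1, -0.1, -0.1]
grip_width: 0.05
grasp_force: 0.0
```

Emit:
{"method": "drive_tool", "body": {"plan": [[0,0,-1,0,0,0,5],[0,0,-3,0,0,0,5],[0,0,-6,0,0,0,5],[0,0,-9.5,0,0,0,5],[0,0,-9.5,0,0,0,5],[0,0,-9.5,0,0,0,5]]}}

```text
time: 16.5
tool_pos: [0.4333, 0.1592, 0.1673]
eef_rot: [-3.063, -0.697, -0.004]
ft_force: [-0.0, -0.0, -0.4]
grip_width: 0.0498
grasp_force: 0.0
```

Run:
```python
from h import *
s=telemetry.observe();print(s["time"],s["tool_pos"],go((.440,-.121,.165)))
```

```text
16.5 [0.43332528 0.15920887 0.16734816] [-11.53  25.55   0.22]
```

Emit:
{"method": "drive_tool", "body": {"plan": [[-2,4.4,0,0,0,0,5],[-4,8.8,0,0,0,0,5],[-6,13.2,0,0,0,0,5],[-8,17.6,0,0,0,0,5],[-10,22,0,0,0,0,5],[-11.5,25.6,0,0,0,0,5],[-11.5,25.6,2,0,0,0,5],[-11.5,25.6,4,0,0,0,5]]}}

```text
time: 17.3
tool_pos: [0.4394, -0.1231, 0.1252]
eef_rot: [3.064, 0.692, -0.001]
ft_force: [0.8, 0.7, -0.8]
grip_width: 0.0502
grasp_force: 0.0
```

Emit:
{"method": "drive_tool", "body": {"plan": [[0,0,0,0,0,0,5],[0,0,0,0,0,0,5],[0,0,0,0,0,0,5]]}}

```text
time: 17.6
tool_pos: [0.4403, -0.1212, 0.1268]
eef_rot: [3.063, 0.699, 0.001]
ft_force: [-0.0, -0.5, -0.6]
grip_width: 0.0497
grasp_force: 0.0
```

Run:
```python
from h import *
im2=vision.grab_frame("scene")
cv2.imwrite("pics/i.png",cv2.resize(im2[190:340,220:420],None,fx=4,fy=4,interpolation=2))
s=telemetry.observe();print(s["time"],s["tool_pos"],go((.440,-.121,.065)))
```

```text
17.65 [ 0.44049667 -0.12127068  0.1269633 ] [-0.04 -0.05  6.2 ]
```

View pics/i.png

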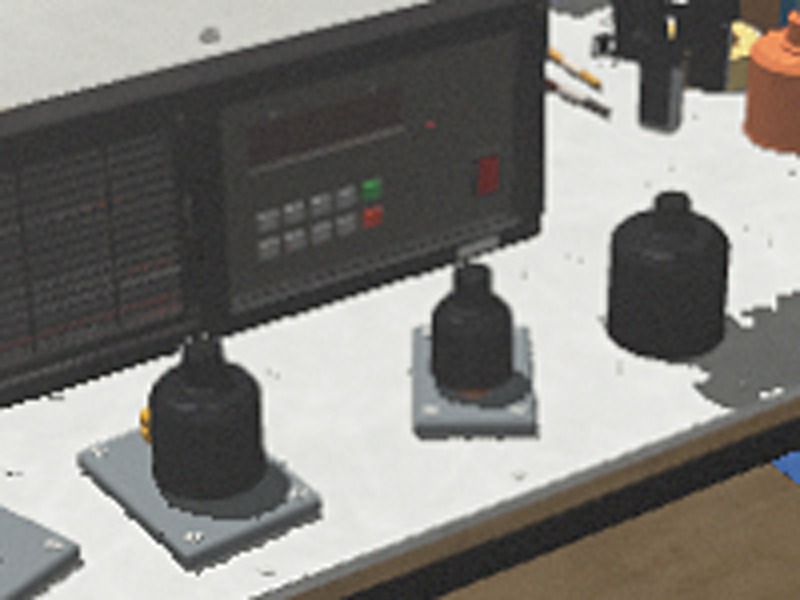

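Both placed cups hang level: medium at (272,300), small at (338,275). The gripper is above the large cup at (388,238). Grasping it now.

Emit:
{"method": "drive_tool", "body": {"plan": [[0,0,2,0,0,0,5],[0,0,4,0,0,0,5],[0,0,5.6,0,0,0,5],[0,0,6.2,0,0,0,5],[0,0,6.2,0,0,0,5],[0,0,6.2,0,0,0,5]]}}

```text
time: 18.25
tool_pos: [0.4406, -0.1215, 0.0651]
eef_rot: [3.063, 0.698, 0.002]
ft_force: [-0.6, 0.1, 0.0]
grip_width: 0.0499
grasp_force: 0.0
```

Emit:
{"method": "drive_tool", "body": {"plan": [[0,0,0,0,0,0,1.5],[0,0,0,0,0,0,1.5],[0,0,0,0,0,0,1.5],[0,0,0,0,0,0,1.5],[0,0,0,0,0,0,1.5],[0,0,0,0,0,0,1.5]]}}

```text
time: 18.85
tool_pos: [0.4404, -0.1214, 0.0647]
eef_rot: [3.063, 0.698, 0.001]
ft_force: [-0.2, 0.8, 5.9]
grip_width: 0.0176
grasp_force: 58.7
```

Emit:
{"method": "drive_tool", "body": {"plan": [[0,0,-0.5,0,0,0,1.5],[0,0,-2,0,0,0,1.5],[0,0,-5,0,0,0,1.5],[0,0,-9,0,0,0,1.5],[0,0,-13,0,0,0,1.5],[0,0,-13,0,0,0,1.5],[0,0,-13,0,0,0,1.5]]}}

```text
time: 19.55
tool_pos: [0.4401, -0.1217, 0.1948]
eef_rot: [3.062, 0.697, 0.002]
ft_force: [-0.5, -0.6, -2.1]
grip_width: 0.0174
grasp_force: 58.6
```

Run:
```python
from h import *
s=telemetry.observe();print(s["time"],s["tool_pos"],go((.451,.2895,.195)))
```

```text
19.55 [ 0.44010735 -0.12169145  0.19484217] [ 18.78 -36.6   -0.04]
```

Emit:
{"method": "drive_tool", "body": {"plan": [[2,-4,0,0,0,0,1.5],[4,-8,0,0,0,0,1.5],[6,-12,0,0,0,0,1.5],[8,-16,0,0,0,0,1.5],[10,-20,0,0,0,0,1.5],[12,-24,0,0,0,0,1.5],[14,-27.5,0,0,0,0,1.5],[16,-31,0,0,0,0,1.5]]}}

```text
time: 20.35
tool_pos: [0.4485, 0.2283, 0.1924]
eef_rot: [3.062, 0.698, -0.006]
ft_force: [0.9, -0.7, -0.1]
grip_width: 0.0173
grasp_force: 58.6
```

Emit:
{"method": "drive_tool", "body": {"plan": [[1.4,-3,0,0,0,0,1.5],[2.8,-5.6,0,0,0,0,1.5],[2.8,-5.6,1,0,0,0,1.5],[2.8,-5.6,2,0,0,0,1.5],[2.8,-5.6,2,0,0,0,1.5],[2.8,-5.6,2,0,0,0,1.5],[2.8,-5.6,2,0,0,0,1.5]]}}

```text
time: 21.05
tool_pos: [0.4512, 0.2889, 0.1743]
eef_rot: [3.063, 0.695, -0.0]
ft_force: [0.8, 0.5, -0.6]
grip_width: 0.0172
grasp_force: 58.6
```

Run:
```python
from h import *
im2=vision.grab_frame("scene")
cv2.imwrite("pics/j.png",cv2.resize(im2[220:360,140:260],None,fx=4,fy=4,interpolation=2))
s=telemetry.observe();print(s["time"],s["tool_pos"],go((.451,.2905,.0827)))
x,y,z=s["tool_pos"]
for zz in(.074,z-.0647,z-.0347): print(proj("scene",(x,y,zz)))
```

```text
21.1 [0.45133708 0.28919189 0.17453472] [ 0.02 -0.13  9.18]
[200.59642935 299.70542351]
[198.20624181 282.5912068 ]
[196.17040058 267.75596799]
```

View pics/j.png

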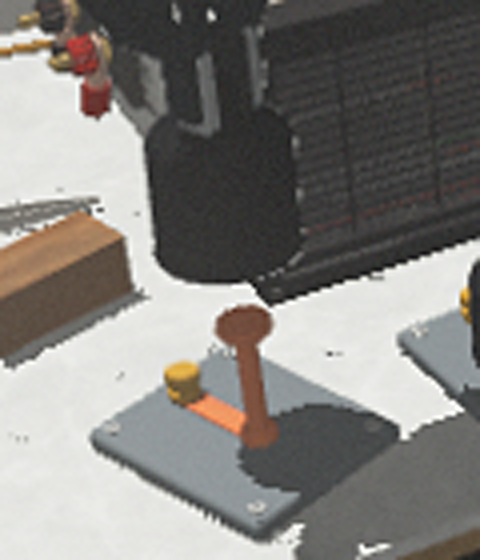

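The large cup lines up with the head: cup column ~196 and head ~201, where a vertical drop from here predicts 200.6. Lowering.

Emit:
{"method": "drive_tool", "body": {"plan": [[0,0,2,0,0,0,1.5],[0,0,3.5,0,0,0,1.5],[0,0,4.8,0,0,0,1.5],[0,0,6,0,0,0,1.5],[0,0,7.2,0,0,0,1.5],[0,0,8.3,0,0,0,1.5],[0,0,8.8,0,0,0,1.5],[0,0,8.8,0,0,0,1.5]]}}

```text
time: 21.9
tool_pos: [0.4505, 0.2896, 0.0855]
eef_rot: [3.063, 0.698, -0.002]
ft_force: [0.0, 0.4, -0.6]
grip_width: 0.0171
grasp_force: 58.7
```

Emit:
{"method": "drive_tool", "body": {"plan": [[0,0,0.1,0,0,0,1.5],[0,0,0.2,0,0,0,1.5],[0,0,0.3,0,0,0,1.5],[0,0,0.3,0,0,0,1.5]]}}

```text
time: 22.3
tool_pos: [0.451, 0.2899, 0.0834]
eef_rot: [-3.063, -0.698, -0.0]
ft_force: [-0.2, 0.3, -1.3]
grip_width: 0.0177
grasp_force: 58.7
```

Emit:
{"method": "drive_tool", "body": {"plan": [[0,0,0.1,0,0,0,1.5],[0,0,0.1,0,0,0,1.5],[0,0,0.1,0,0,0,1.5]]}}

```text
time: 22.6
tool_pos: [0.4509, 0.2898, 0.0823]
eef_rot: [3.063, 0.698, -0.0]
ft_force: [-1.1, -0.8, -0.8]
grip_width: 0.0175
grasp_force: 58.7
```

Emit:
{"method": "drive_tool", "body": {"plan": [[0,0,0.1,0,0,0,1.5],[0,0,0.1,0,0,0,1.5],[0,0,0.1,0,0,0,1.5]]}}

```text
time: 22.9
tool_pos: [0.4511, 0.29, 0.0818]
eef_rot: [3.063, 0.698, 0.001]
ft_force: [-1.1, -2.0, 5.6]
grip_width: 0.0175
grasp_force: 59.5
```

Contact at 0.082, as expected. Releasing.

Emit:
{"method": "drive_tool", "body": {"plan": [[0,0,0,0,0,0,1.5],[0,0,0,0,0,0,2.5],[0,0,0,0,0,0,4],[0,0,0,0,0,0,5],[0,0,0,0,0,0,5],[0,0,0,0,0,0,5],[0,0,0,0,0,0,5]]}}

```text
time: 23.6
tool_pos: [0.4509, 0.2899, 0.0812]
eef_rot: [3.063, 0.698, -0.0]
ft_force: [0.4, -1.1, -0.1]
grip_width: 0.0501
grasp_force: 0.0
```

Emit:
{"method": "drive_tool", "body": {"plan": [[0,0,-1,0,0,0,5],[0,0,-3,0,0,0,5],[0,0,-6,0,0,0,5],[0,0,-10,0,0,0,5],[0,0,-14,0,0,0,5],[0,0,-14,0,0,0,5],[0,0,-14,0,0,0,5]]}}

```text
time: 24.3
tool_pos: [0.4514, 0.2901, 0.2227]
eef_rot: [-3.063, -0.697, -0.004]
ft_force: [-0.4, -0.5, -0.5]
grip_width: 0.0501
grasp_force: 0.0
```

Run:
```python
from h import *
im2=vision.grab_frame("scene")
cv2.imwrite("pics/k.png",cv2.resize(im2[200:360,150:500],None,fx=2.28,fy=2.28,interpolation=2))
s=telemetry.observe();print(s["time"],s["tool_pos"],s["grip_width"])
```

```text
24.35 [0.45072792 0.28956026 0.22134546] 0.049898477399317936
```

View pics/k.png

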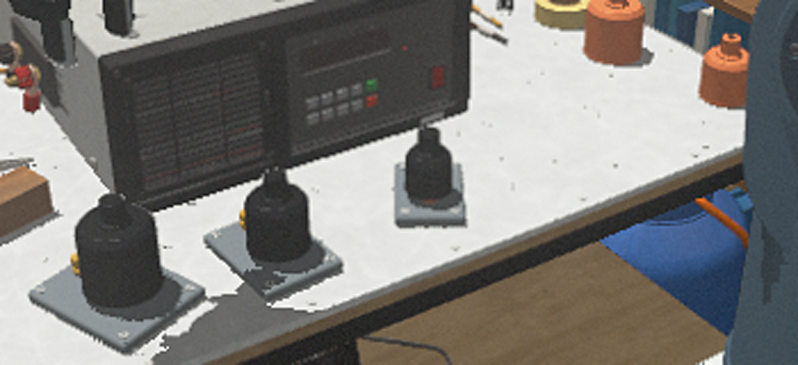

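All three cups hang level on their jigs, at (202,310), (272,298) and (338,275). The copper cups are where they were, and the gripper is clear. Handing in.

```bash
python3 -c "
from plant import ticket
print(ticket.finish_job())"
```

```text
the job is handed in; nothing more can be done
None
```

I lowered the three black cups onto their matching jig posts; in the last picture they hang level, the copper cups were not touched, and I handed the job in at about 24 s of robot time.

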